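# Switch on the examination bench in order

## Task

Get the examination bench ready: switch on its three units by tapping their buttons lightly down until they stay in (about a centimetre is plenty; do not ram them into their stops), first the green one on the extractor, then the yellow one on the lamp, then the blue one on the camera. Only tap: pick nothing up, do not shove the units, do not press the red stop button, and leave the chisel and everything else where it is.

Things in the scene. Friction and masses are not known exactly. Their poses are not given: they have to be found in the camera images.
- extractor: White bench unit, 120 (its x) x 90 (its y) x 50 mm high, loose on rubber feet, 0.95 kg, with a black round air grille (56 mm across, 62 mm high) behind the button. Origin at the centre of its underside; its +z is up; the button is 25 mm from the centre towards its own -x, and the equipment is on its +x half, at least 27 mm clear of the button's axis (the grille, which is lower than the button).
- extractor_button_top (a point): Centre of the flat top of the green push button (34 mm across) on the extractor unit; 80 mm above the table when out. The button stands 26 mm above a black collar.
- extractor_button (a joint): How far the green button is pushed down, m: 0 = out (off), 0.020 = its hard bottom stop, which need not be reached. It takes 3.5 N to start and 6.9 N at the bottom, and stays where it is left. It counts as on beyond 0.005.
- lamp: White bench unit, 120 (its x) x 90 (its y) x 50 mm high, loose on rubber feet, 0.95 kg, with a small grey lamp on a bent stem (116 mm high) behind the button. Origin at the centre of its underside; its +z is up; the button is 25 mm from the centre towards its own -x, and the equipment is on its +x half, at least 27 mm clear of the button's axis (the stem starts 66 mm away).
- lamp_button_top (a point): Centre of the flat top of the yellow push button (34 mm across) on the lamp unit; 80 mm above the table when out. The button stands 26 mm above a black collar.
- lamp_button (a joint): How far the yellow button is pushed down, m: 0 = out (off), 0.020 = its hard bottom stop, which need not be reached. It takes 3.5 N to start and 6.9 N at the bottom, and stays where it is left. It counts as on beyond 0.005.
- camera: White bench unit, 120 (its x) x 90 (its y) x 50 mm high, loose on rubber feet, 0.95 kg, with a black camera body with a short lens (86 mm high) behind the button. Origin at the centre of its underside; its +z is up; the button is 25 mm from the centre towards its own -x, and the equipment is on its +x half, at least 27 mm clear of the button's axis (the camera body starts 47 mm away).
- camera_button_top (a point): Centre of the flat top of the blue push button (34 mm across) on the camera unit; 80 mm above the table when out. The button stands 26 mm above a black collar.
- camera_button (a joint): How far the blue button is pushed down, m: 0 = out (off), 0.020 = its hard bottom stop, which need not be reached. It takes 3.5 N to start and 6.9 N at the bottom, and stays where it is left. It counts as on beyond 0.005.
- stop: Yellow stop box, 70 x 70 x 40 mm, loose, with a red push button on top (36 mm across, top 68 mm above the table). Origin at the centre of its underside.
- chisel: Old iron chisel, 196 mm long (along its y), 34 mm wide, 14 mm high, lying loose on the blue mat. Origin on its underside, near mid-length.
- jar: Amber jar with red cap, 48 mm across, 55 mm high. Origin at the centre of its underside.
- bottle: White bottle with red cap, 56 mm across, 130 mm high. Origin at the centre of its underside.
- vial: Clear vial with white cap, 32 mm across, 60 mm high. Origin at the centre of its underside.
- tin: Blue box, 70 x 100 x 35 mm. Origin at the centre of its underside.
- marker: Black marker pen with orange cap, 136 mm long (along its y), 17 mm thick. Origin under its middle.
- stop_button (a joint): How far the red button of the stop box is pushed down, m; springs back to 0. It must not be pressed.

How it is judged:
By the outcome, as a careful person would: the job done as asked, in the order asked, and still so for the second after the job is handed in, with the robot touching nothing.
It also fails if it takes over 48 s, if anything falls off the work surface, if the arm or the gripper's body presses on something with over 40 N, if the wrist force passes 120 N, or if a joint passes its speed limit or range.

## Robot

A 6-joint arm with a two-finger parallel gripper is mounted at the origin on the work surface. World frame = base frame: x ahead of the robot, y to its left, z up, the work surface at z = 0. Lengths are in mm, angles in rad, forces in N, time in s.
With the tool pointing down it reaches from about 225 to 875 mm from the base axis. Payload 3.4 kg.
Tool frame: the origin (TCP) lies between the finger pads; the fingertips stand robot.tcp_to_tips ahead of it and the grasp point (between the pads) is the TCP (robot.tcp_to_tips is the distance from the TCP to the fingertips, in mm); z points along the fingers, y is the direction in which the jaws open and shut (so a half turn about z gives the same grasp; the last joint's range is limited). The gripper opens to 85 mm and grips with 20 to 120 N. Pads are 22 mm wide; open, the fingers measure 114 mm over their backs; the gripper's body (76 mm by 85 mm) begins 54 mm behind the grasp point. The pads swing forward as they close: fully open they stand 13 mm farther back than shut.
Start: joints at [-1.347, 0.276, 1.505, -0, 1.361, -0.121], TCP at [194.355, -541.19, 250.328] pointing down, gripper open.
Joint ranges: [-2.89, 2.89], [-0.75, 2.08], [0.22, 2.7], [-1.18, 4.32], [0.11, 2.71], [-2.7, 2.7]. Speed limits (rad/s): [2.57, 2.57, 3.14, 3.14, 3.14, 3.14].

## Interface

Orientations are given as a unit quaternion [x, y, z, w].
In Python, from workcell import robot gives the robot as it stands.
- The arm moves only by the shell command python3 -m handwheel 'ROWS' [FORCE]. ROWS is JSON, a list of rows, each a list of 7 numbers: the shift along the tool's x, y, z in cm, then the turn, a rotation vector about the tool's x, y, z in rad, then the gripper's target within -1 to 1 (fully open at 1, half-way at 0, shut at -1). A call has 1 to 5 rows; each row shifts and turns the pose as measured when the row begins, along the tool's axes as they then stand; what a row does not reach is not made up. A row lasts 1/10 s, in which the tool goes at most 50 mm and 8.59 degrees, less where a joint would pass 70% of its speed; a pose out of reach is approached as far as the arm can. A call with a gripper value outside its range is refused whole. The fingers move at their own pace and stop on an object; FORCE is the grip in N (left out, the last holds). Time passes only in rows, so rows that do not move let the fingers close. It gives the time, the measured TCP pose, the force and the opening at its end, in the units of the state.
- robot.read_state(): the state, without advancing time (a new reading comes with each control period).
- robot.read_camera(name): name is "scene" or "side" or "wrist"; returns the picture (384x512x3 uint8, red, green, blue); there is no depth.
- robot.get_calibration(name): a dict with "mtx" (3x3 intrinsics, pixels), "k1" (the pictures are not rectified: a ray, as slopes to the right and down, at radius r is drawn at 1 + k1 r^2 times it, then the intrinsics apply), "camera_from_world" (4x4, takes a point from world to camera coordinates). Camera axes: x right, y down, z forward; pixel columns grow to the right and rows downward; lengths in mm; the calibration is good to about 2 mm. A picture is of the moment at which its call begins: read the wrist's pose just before it. get_calibration takes no time and is no camera call; for the wrist camera it gives the pose at the moment of the call.
- robot.hand_in(): hands the job in, once; it reports no verdict.
Trained networks look in the newest picture that a camera, given by its name, has taken for a name from the list of things; names that differ only in an ending like _2 or _b are one class to them, and where a whole thing is asked for, a point or a joint stands for the part that bears it (a point fixed in the world has none). Each returns a list of dicts, best first, with "p" (0 to 1); they miss things now and then, are a little off and sometimes report something else, mostly with a low value. They report only what shows in the picture. A call takes as long as a camera call.
- robot.outline_of(camera, target): "pixels" (384x512 bool, what is visible of it) and "pixel" ([row, column] in pixels, amid what is visible of it).
- robot.spot_point(camera, target): "pixel" ([row, column] in pixels: a listed point, or the origin of a listed thing).
The state is a dict: "t": time; "joints": joint angles; "joint_velocities": joint speeds; "joint_torque": joint torques, N m; "tool_pos": TCP position; "eef_rot": TCP orientation; "contact_force": force on the tool from outside, world axes, zero at the start; "ft_torque": the same for the moment, N m; "gripper_width": finger opening in mm.
Only numpy, scipy, OpenCV 4.12 (cv2) and the standard library are available. Lean on these libraries where they do the work, as an engineer would, in place of code of your own. Each camera call takes 0.05 s, during which the arm holds its last target. There are 200 camera calls.

## Working session

There is one attempt and no reset: what is moved stays moved. The work goes in short steps, Python scripts to look and compute and a shell command to move; the robot and the scene stay as the last step left them, time stands still between calls to the robot, and variables do not carry over. Pictures are saved under pics/ and viewed, about 8 in all and at most 12, crops included, and the job is handed in when it is done.

```bash
mkdir -p pics; ls
cat > h.py <<'E'
import numpy as np, cv2
from workcell import robot
from scipy.spatial.transform import Rotation as R
def ray(c,px):
    k=robot.get_calibration(c) if isinstance(c,str) else c
    M=np.array(k["mtx"]);T=np.array(k["camera_from_world"])
    d=cv2.undistortPoints(np.array([[[px[1],px[0]]]],float),M,np.array([k["k1"],0,0,0.]))[0,0]
    Rw=T[:3,:3].T;o=-Rw@T[:3,3]
    return o,Rw@np.array([d[0],d[1],1])
def at_z(c,px,z):
    o,d=ray(c,px);return o+d*(z-o[2])/d[2]
E
python3 - <<'E'
from h import *
print(robot.tcp_to_tips, robot.read_state())
ims=[]
for c in ("scene","side"):
    k=robot.get_calibration(c); print(c,k)
    im=robot.read_camera(c); cv2.imwrite(f"pics/{c}0.png",im[:,:,::-1])
    for t,z in (("extractor_button_top",80),("lamp_button_top",80),("camera_button_top",80),("extractor",0),("lamp",0),("camera",0),("stop",0),("bottle",0)):
        for r in robot.spot_point(c,t)[:2]: print(c,t,round(r["p"],2),np.round(r["pixel"]),at_z(c,r["pixel"],z).round(1))
E
```

```text
pics
19.0 {'t': 0.0, 'joints': array([-1.34700602e+00,  2.76602349e-01,  1.50617259e+00,  1.85475653e-05,
        1.36069506e+00, -1.21017402e-01]), 'joint_velocities': array([ 0.0006358 , -0.00025495, -0.00077671,  0.0014685 ,  0.00095232,
       -0.00066652]), 'joint_torque': array([ 1.14975624e-03, -4.16772652e+01, -2.45803034e+01, -2.80065865e-05,
        1.10592420e-02,  2.80722850e-05]), 'tool_pos': array([ 194.23643791, -540.65775882,  249.41976945]), 'eef_rot': array([ 9.85175129e-01,  1.71549070e-01, -3.91577842e-05, -9.37899646e-04]), 'contact_force': array([-0.47558916,  0.04857421, -0.34725167]), 'ft_torque': array([-0.0077605 , -0.04165055,  0.00658244]), 'gripper_width': 85.22129198463867}
scene {'mtx': array([[380.35734996,   0.        , 258.09809491],
       [  0.        , 380.35734996, 192.267208  ],
       [  0.        ,   0.        ,   1.        ]]), 'k1': -0.005564232735227463, 'camera_from_world': array([[ 8.49071218e-01,  5.28254492e-01,  5.02574339e-03,
        -5.13608321e+02],
       [ 3.83568306e-01, -6.09917571e-01, -6.93452169e-01,
        -1.64294876e+02]
[... 1003 characters left out ...]
        1.21774508e+03],
       [ 0.00000000e+00,  0.00000000e+00,  0.00000000e+00,
         1.00000000e+00]])}
side extractor_button_top 0.54 [153. 330.] [ 436.8 -233.4   80. ]
side lamp_button_top 0.43 [184. 253.] [615.6 -21.   80. ]
side lamp_button_top 0.27 [224. 183.] [737.  188.6  80. ]
side camera_button_top 0.72 [262. 272.] [481.1 220.5  80. ]
side extractor 0.62 [170. 316.] [ 472.6 -228.6    0. ]
side extractor 0.61 [197. 245.] [645.9 -34.5   0. ]
side lamp 0.6 [196. 244.] [648.1 -36.    0. ]
side lamp 0.44 [184. 250.] [648.6 -93.9   0. ]
side camera 0.85 [278. 256.] [515.2 228.8   0. ]
side stop 0.6 [163. 254.] [ 670.3 -190.6    0. ]
side bottle 0.61 [227. 184.] [766.6 138.4   0. ]
```

View pics/scene0.png

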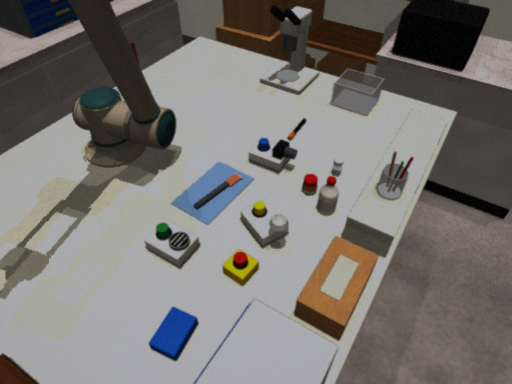

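View pics/side0.png

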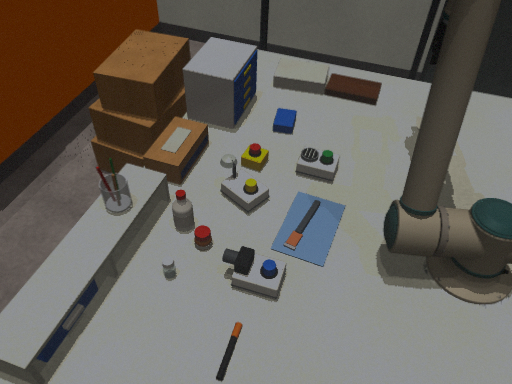

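The scene view shows green at (col 163, row 230), yellow at (260, 208), blue at (264, 144) and red stop at (240, 259). The side view shows green at (328, 156), yellow at (251, 186) and blue at (269, 267). I'll refine these by triangulating colour blobs from both cameras.

Run:
```python
from h import *
seeds={"green":((230,163),(156,328),(50,85)),"yellow":((208,260),(186,251),(22,35)),"blue":((144,264),(267,269),(105,125))}
cal={c:robot.get_calibration(c) for c in("scene","side")}
tiles=[]
for n,(a,b,h) in seeds.items():
    O=[];
    for c,s in(("scene",a),("side",b)):
        im=cv2.imread(f"pics/{c}0.png");hsv=cv2.cvtColor(im,cv2.COLOR_BGR2HSV)
        m=cv2.inRange(hsv,(h[0],110,40),(h[1],255,255))
        k,l,st,ce=cv2.connectedComponentsWithStats(m)
        i=1+np.argmin(np.hypot(*(ce[1:]-[s[1],s[0]]).T)+1000*(st[1:,4]<30))
        o,d=ray(cal[c],ce[i][::-1]);O.append((o,d/np.linalg.norm(d)))
        print(n,c,ce[i].round(1),st[i], "z74:",at_z(cal[c],ce[i][::-1],74).round(1))
        r,q=s;t=cv2.resize(im[r-25:r+25,q-25:q+25],(250,250),interpolation=cv2.INTER_CUBIC);tiles.append(t)
    A=sum(np.eye(3)-np.outer(d,d) for o,d in O);B=sum((np.eye(3)-np.outer(d,d))@o for o,d in O)
    print(n,"triang",np.linalg.solve(A,B).round(1))
cv2.imwrite("pics/crop.png",np.vstack([np.hstack(tiles[0::2]),np.hstack(tiles[1::2])]))
```

```text
green scene [161.9 227.7] [157 223  12  11  93] z74: [ 443.1 -231.4   74. ]
green side [327.4 153.3] [323 150  10   7  54] z74: [ 446.1 -237.5   74. ]
green triang [ 445.6 -233.2   77.6]
yellow scene [258.9 207.7] [253 201  12  15 141] z74: [626.5 -31.1  74. ]
yellow side [250.4 184.6] [245 178  12  14 129] z74: [623.5 -20.3  74. ]
yellow triang [624.6 -26.3  68.1]
blue scene [263.5 143.3] [259 138  10  12  93] z74: [487.2 222.5  74. ]
blue side [268.9 267.3] [263 260  13  16 177] z74: [483.  234.6  74. ]
blue triang [483.6 229.8  67.4]
```

View pics/crop.png

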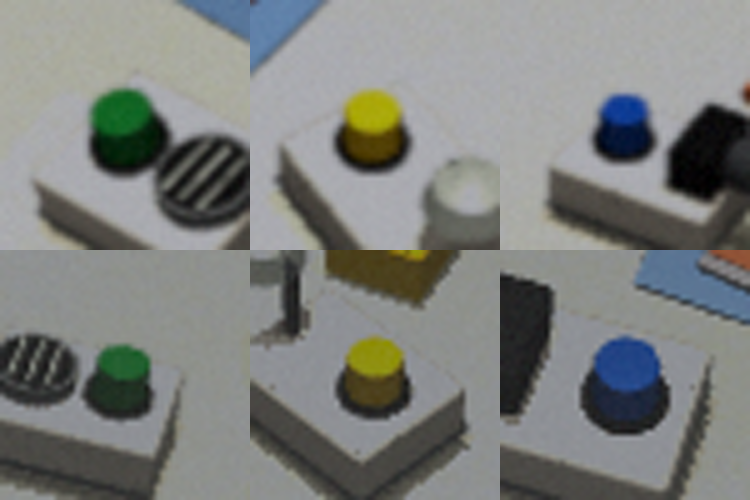

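```bash
python3 -m handwheel '[[0,0,0,0,0,0,-1],[0,0,0,0,0,0,-1],[0,0,0,0,0,0,-1],[0,0,0,0,0,0,-1],[0,0,0,0,0,0,-1]]'; python3 -c "
from h import *
print(robot.tcp_to_tips); s=robot.read_state();print(R.from_quat(s['eef_rot']).as_matrix().round(3))"
```

```text
t: 1.4
tool_pos: [194.4, -541.2, 250.4]
eef_rot: [0.985, 0.172, 0.0, 0.0]
contact_force: [0.1, -0.3, -0.4]
gripper_width: 12.5
19.0
[[ 0.941  0.338  0.   ]
 [ 0.338 -0.941 -0.   ]
 [-0.     0.    -1.   ]]
```

The crops show the top ellipses clearly. I'll intersect the rays through their centres with z=80.

Run:
```python
from h import *
P={"green":((226.6,162),(153.2,327.2)),"yellow":((205,259.2),(182.2,250.6)),"blue":((141,263.4),(264.2,269))}
s=robot.read_state();M=R.from_quat(s['eef_rot']).as_matrix()
for n,(a,b) in P.items():
    p,q=at_z("scene",a,80),at_z("side",b,80);m=(p+q)/2
    print(n,p.round(1),q.round(1),m.round(1),"tool shift cm to 150 above table:",(M.T@(np.r_[m[:2],150]-s['tool_pos'])/10).round(2))
```

```text
green [ 444.9 -231.5   80. ] [ 445.9 -230.4   80. ] [ 445.4 -231.    80. ] tool shift cm to 150 above table: [ 34.11 -20.71  10.03]
yellow [624.6 -26.6  80. ] [624.5 -24.2  80. ] [624.5 -25.4  80. ] tool shift cm to 150 above table: [ 57.92 -34.01  10.03]
blue [484.5 226.4  80. ] [484.5 229.8  80. ] [484.5 228.1  80. ] tool shift cm to 150 above table: [ 53.31 -62.6   10.02]
```

The two cameras agree to about 3 mm. Moving above green.

```bash
python3 -m handwheel '[[3.4,-2.1,0,0,0,0,-1],[3.4,-2.1,0,0,0,0,-1],[3.4,-2.1,0,0,0,0,-1],[3.4,-2.1,0,0,0,0,-1],[3.4,-2.1,0,0,0,0,-1]]'; python3 -m handwheel '[[3.4,-2.1,0,0,0,0,-1],[3.4,-2.1,0,0,0,0,-1],[3.4,-2.1,0,0,0,0,-1],[3.4,-2.1,0,0,0,0,-1],[0,0,0,0,0,0,-1]]'
cat > aim.py <<'E'
import sys
from h import *
n=sys.argv[1]; T={"extractor":(445.4,-231),"lamp":(624.5,-25.4),"camera":(484.5,228.1)}[n]
s=robot.read_state();M=R.from_quat(s['eef_rot']).as_matrix()
print("t",round(s['t'],2),"pos",s['tool_pos'].round(1),"axis",M[:,2].round(3),"w",round(s['gripper_width'],1),"F",s['contact_force'].round(1),"tips z",round(s['tool_pos'][2]-19,1))
print("to xy, tips at 95: cm",(M.T@(np.r_[T,114]-s['tool_pos'])/10).round(2))
if len(sys.argv)>2:
    k=robot.get_calibration("wrist");im=robot.read_camera("wrist")
    for r in robot.spot_point("wrist",n+"_button_top")[:2]: print("wrist",round(r["p"],2),np.round(r["pixel"]),at_z(k,r["pixel"],80).round(1))
    cv2.imwrite(f"pics/{sys.argv[2]}.png",im[:,:,::-1])
E
python3 aim.py extractor w1
```

```text
t: 1.9
tool_pos: [320.1, -385.7, 249.2]
eef_rot: [0.986, 0.167, -0.0, 0.002]
contact_force: [0.1, 0.1, 1.0]
gripper_width: 0.3
t: 2.4
tool_pos: [426.7, -252.7, 249.7]
eef_rot: [0.986, 0.169, 0.001, 0.002]
contact_force: [0.0, -0.7, 0.3]
gripper_width: 0.1
t 2.4 pos [ 426.7 -252.7  249.7] axis [ 0.004 -0.003 -1.   ] w 0.1 F [ 0.  -0.7  0.3] tips z 230.7
to xy, tips at 95: cm [ 2.46 -1.48 13.57]
wrist 0.87 [146. 240.] [ 442.4 -230.2   80. ]
```

View pics/w1.png

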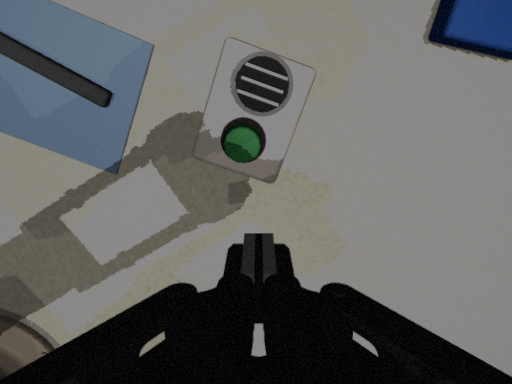

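The wrist view shows the green button at (241, 146) and the grille at (262, 83). Its position agrees within 3 mm, so I'm going down to just above the button.

```bash
python3 -m handwheel '[[1.2,-0.7,3.4,0,0,0,-1],[1.2,-0.7,3.4,0,0,0,-1],[0,0,3.4,0,0,0,-1],[0,0,2.5,0,0,0,-1],[0,0,0,0,0,0,-1]]'; python3 aim.py extractor
```

```text
t: 3.0
tool_pos: [441.8, -243.2, 120.9]
eef_rot: [0.986, 0.164, 0.001, 0.008]
contact_force: [-0.3, 0.7, -0.7]
gripper_width: -0.1
t 3.0 pos [ 441.8 -243.2  120.9] axis [ 0.005 -0.014 -1.   ] w -0.1 F [-0.3  0.7 -0.7] tips z 101.9
to xy, tips at 95: cm [ 0.74 -1.05  0.68]
```

```bash
python3 -m handwheel '[[0.7,-1.05,0,0,0,0,-1],[0,0,0.5,0,0,0,-1],[0,0,0,0,0,0,-1]]'; python3 aim.py extractor
```

```text
t: 3.3
tool_pos: [445.6, -233.5, 118.0]
eef_rot: [0.987, 0.162, 0.002, 0.009]
contact_force: [0.0, 0.1, -0.0]
gripper_width: 0.0
t 3.3 pos [ 445.6 -233.5  118. ] axis [ 0.007 -0.017 -1.   ] w 0.0 F [ 0.   0.1 -0. ] tips z 99.0
to xy, tips at 95: cm [ 0.06 -0.25  0.39]
```

```bash
python3 -m handwheel '[[0,-0.2,1.4,0,0,0,-1],[0,0,0.6,0,0,0,-1],[0,0,0,0,0,0,-1]]'; python3 aim.py extractor
```

```text
t: 3.6
tool_pos: [447.3, -233.7, 101.0]
eef_rot: [0.987, 0.162, 0.005, 0.012]
contact_force: [-0.6, 0.3, -0.8]
gripper_width: -0.2
t 3.6 pos [ 447.3 -233.7  101. ] axis [ 0.014 -0.022 -1.   ] w -0.2 F [-0.6  0.3 -0.8] tips z 82.0
to xy, tips at 95: cm [-0.09 -0.28 -1.31]
```

```bash
echo 'print("level turn",np.cross([0,0,1],M.T@[0,0,-1]).round(3))' >> aim.py; python3 -m handwheel '[[0,-0.2,0,0,0,0,-1],[0,0,0.5,0,0,0,-1],[0,0,0.4,0,0,0,-1],[0,0,0.2,0,0,0,-1]]'; python3 aim.py extractor
```

```text
t: 4.0
tool_pos: [447.7, -232.4, 92.1]
eef_rot: [0.987, 0.162, 0.006, 0.013]
contact_force: [-1.4, 1.5, 5.2]
gripper_width: 0.1
t 4.0 pos [ 447.7 -232.4   92.1] axis [ 0.017 -0.024 -1.   ] w 0.1 F [-1.4  1.5  5.2] tips z 73.1
to xy, tips at 95: cm [-0.15 -0.15 -2.2 ]
level turn [ 0.028 -0.008  0.   ]
```

```bash
python3 -m handwheel '[[0,0,0.3,0,0,0,-1],[0,0,0.2,0,0,0,-1]]'; python3 aim.py extractor
```

```text
t: 4.2
tool_pos: [447.7, -232.4, 87.2]
eef_rot: [0.987, 0.162, 0.006, 0.013]
contact_force: [-0.8, 1.5, 5.7]
gripper_width: -0.3
t 4.2 pos [ 447.7 -232.4   87.2] axis [ 0.017 -0.024 -1.   ] w -0.3 F [-0.8  1.5  5.7] tips z 68.2
to xy, tips at 95: cm [-0.15 -0.13 -2.69]
level turn [ 0.028 -0.008  0.   ]
```

Green is pressed about 12 mm at 5.7 N, clear of its stop. Next I lift, level the tool and check.

```bash
python3 -m handwheel '[[0,0,-2.5,0,0,0,-1],[0,0,-4,0,0,0,-1],[0,0,-4,0.028,-0.008,0,-1],[0,0,-4,0,0,0,-1],[0,0,0,0,0,0,-1]]'; python3 aim.py lamp w2
python3 - <<'E'
from h import *
im=robot.read_camera("scene")[:,:,::-1];a=cv2.resize(im[200:260,130:210],(533,400),interpolation=cv2.INTER_CUBIC)
cv2.imwrite("pics/g.png",a)
E
```

```text
t: 4.7
tool_pos: [446.1, -230.4, 233.0]
eef_rot: [0.987, 0.162, -0.002, -0.002]
contact_force: [0.4, -0.6, 0.2]
gripper_width: 0.1
t 4.7 pos [ 446.1 -230.4  233. ] axis [-0.004  0.003 -1.   ] w 0.1 F [ 0.4 -0.6  0.2] tips z 214.0
to xy, tips at 95: cm [ 23.51 -13.66  11.88]
level turn [-0.004  0.003  0.   ]
```

View pics/g.png

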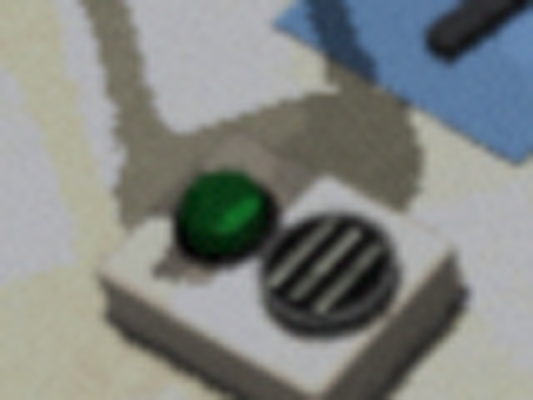

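The green button is visibly lower in its collar and the unit hasn't moved. Next is the lamp.

```bash
python3 -m handwheel '[[4,-2.3,0,0,0,0,-1],[4,-2.3,0,0,0,0,-1],[4,-2.3,0,0,0,0,-1],[4,-2.3,0,0,0,0,-1],[4,-2.3,0,0,0,0,-1]]';  python3 -m handwheel '[[3,-1.6,0,0,0,0,-1],[0,0,0,0,0,0,-1]]'; python3 aim.py lamp w3
```

```text
t: 5.35
tool_pos: [593.0, -54.4, 214.7]
eef_rot: [0.988, 0.156, -0.015, -0.008]
contact_force: [1.5, -0.8, -0.2]
gripper_width: 0.1
t: 5.55
tool_pos: [618.7, -23.6, 207.9]
eef_rot: [0.987, 0.159, -0.018, -0.011]
contact_force: [-0.5, 0.5, 0.4]
gripper_width: -0.0
t 5.55 pos [618.7 -23.6 207.9] axis [-0.039  0.015 -0.999] w -0.0 F [-0.5  0.5  0.4] tips z 188.9
to xy, tips at 95: cm [0.8  0.6  9.36]
wrist 0.71 [176. 266.] [621.8 -24.7  80. ]
level turn [-0.027  0.032  0.   ]
```

```bash
python3 -m handwheel '[[0,0,0,-0.027,0.032,0,-1],[0,0,0,0,0,0,-1]]'; python3 aim.py lamp; python3 -m handwheel '[[0.4,0.2,3,0,0,0,-1],[0,0,3,0,0,0,-1],[0,0,2,0,0,0,-1],[0,0,0,0,0,0,-1]]'; python3 aim.py lamp
```

```text
t: 5.85
tool_pos: [613.5, -28.2, 205.3]
eef_rot: [0.988, 0.157, -0.005, 0.001]
contact_force: [-0.1, 0.0, 0.3]
gripper_width: -0.3
t 5.85 pos [613.5 -28.2 205.3] axis [-0.009 -0.003 -1.   ] w -0.3 F [-0.1  0.   0.3] tips z 186.3
to xy, tips at 95: cm [1.22 0.08 9.12]
level turn [ 0.     0.009 -0.   ]
t: 6.25
tool_pos: [614.2, -34.4, 123.5]
eef_rot: [0.988, 0.154, -0.006, 0.001]
contact_force: [-0.7, 0.2, -0.1]
gripper_width: -0.2
t 6.25 pos [614.2 -34.4 123.5] axis [-0.011 -0.004 -1.   ] w -0.2 F [-0.7  0.2 -0.1] tips z 104.5
to xy, tips at 95: cm [ 1.27 -0.54  0.93]
level turn [ 0.001  0.012 -0.   ]
```

```bash
python3 -m handwheel '[[1.2,-0.5,0,0,0.012,0,-1],[0,0,1,0,0,0,-1],[0,0,0,0,0,0,-1]]'; python3 aim.py lamp
```

```text
t: 6.55
tool_pos: [625.4, -27.4, 114.7]
eef_rot: [0.988, 0.153, 0.002, 0.001]
contact_force: [-1.1, 1.0, -0.1]
gripper_width: 0.2
t 6.55 pos [625.4 -27.4 114.7] axis [ 0.004 -0.001 -1.   ] w 0.2 F [-1.1  1.  -0.1] tips z 95.7
to xy, tips at 95: cm [-0.03 -0.22  0.07]
level turn [ 0.002 -0.003  0.   ]
```

```bash
python3 -m handwheel '[[-0.1,-0.2,0.7,0,0,0,-1],[0,0,0.6,0,0,0,-1],[0,0,0.5,0,0,0,-1],[0,0,0.4,0,0,0,-1]]'; python3 aim.py lamp
```

```text
t: 6.95
tool_pos: [625.6, -25.8, 94.1]
eef_rot: [0.988, 0.153, 0.004, 0.002]
contact_force: [-1.6, -0.6, 4.1]
gripper_width: 0.0
t 6.95 pos [625.6 -25.8  94.1] axis [ 0.009 -0.002 -1.   ] w 0.0 F [-1.6 -0.6  4.1] tips z 75.1
to xy, tips at 95: cm [-0.08 -0.06 -1.99]
level turn [ 0.005 -0.008  0.   ]
```

```bash
python3 -m handwheel '[[0,0,0.4,0,0,0,-1],[0,0,0.3,0,0,0,-1]]'; python3 aim.py lamp;  python3 -m handwheel '[[0,0,-2.5,0,0,0,-1],[0,0,-4,0,0,0,-1],[0,0,-4,0,0,0,-1],[0,0,-4,0,0,0,-1],[0,0,0,0,0,0,-1]]'; python3 aim.py camera
```

```text
t: 7.15
tool_pos: [625.6, -25.8, 87.5]
eef_rot: [0.988, 0.154, 0.004, 0.002]
contact_force: [-1.5, 0.2, 5.6]
gripper_width: 0.0
t 7.15 pos [625.6 -25.8  87.5] axis [ 0.009 -0.002 -1.   ] w 0.0 F [-1.5  0.2  5.6] tips z 68.5
to xy, tips at 95: cm [-0.07 -0.06 -2.65]
level turn [ 0.005 -0.008  0.   ]
t: 7.65
tool_pos: [623.4, -25.2, 232.2]
eef_rot: [0.988, 0.153, 0.001, 0.0]
contact_force: [0.6, -0.8, 0.8]
gripper_width: -0.0
t 7.65 pos [623.4 -25.2 232.2] axis [ 0.002 -0.001 -1.   ] w -0.0 F [ 0.6 -0.8  0.8] tips z 213.2
to xy, tips at 95: cm [ -5.57 -28.36  11.78]
level turn [ 0.001 -0.002  0.   ]
```

Yellow is pressed 11.5 mm at 5.6 N. Now to the camera.

```bash
python3 -m handwheel '[[-0.8,-4.2,0,0,0,0,-1],[-0.8,-4.2,0,0,0,0,-1],[-0.8,-4.2,0,0,0,0,-1],[-0.8,-4.2,0,0,0,0,-1],[-0.8,-4.2,0,0,0,0,-1]]';  python3 -m handwheel '[[-0.8,-4.2,0,0,0,0,-1],[-0.6,-2.2,0,0,0,0,-1],[0,0,0,0,0,0,-1]]'; python3 aim.py camera w4
```

```text
t: 8.15
tool_pos: [522.4, 163.2, 226.8]
eef_rot: [0.989, 0.148, 0.002, 0.002]
contact_force: [0.9, 1.0, 0.1]
gripper_width: 0.0
t: 8.45
tool_pos: [484.3, 226.3, 222.9]
eef_rot: [0.989, 0.151, -0.001, 0.001]
contact_force: [0.0, -1.1, -0.3]
gripper_width: 0.0
t 8.45 pos [484.3 226.3 222.9] axis [-0.002 -0.001 -1.   ] w 0.0 F [ 0.  -1.1 -0.3] tips z 203.9
to xy, tips at 95: cm [ 0.1  -0.17 10.89]
wrist 0.89 [179. 254.] [481.8 230.3  80. ]
level turn [ 0.001  0.003 -0.   ]
```

```bash
python3 -m handwheel '[[0,0,3,0,0,0,-1],[0,0,3,0,0,0,-1],[0,0,3,0,0,0,-1],[0,0,0,0,0,0,-1]]'; python3 aim.py camera
```

```text
t: 8.95
tool_pos: [491.0, 219.5, 130.4]
eef_rot: [0.989, 0.148, 0.002, 0.003]
contact_force: [-0.6, -0.0, 1.1]
gripper_width: -0.2
t 8.95 pos [491.  219.5 130.4] axis [ 0.005 -0.004 -1.   ] w -0.2 F [-0.6 -0.   1.1] tips z 111.4
to xy, tips at 95: cm [-0.38 -1.02  1.63]
level turn [ 0.006 -0.003  0.   ]
```

```bash
python3 -m handwheel '[[-0.4,-1.1,0,0,0,0,-1],[0,0,1.5,0,0,0,-1],[0,0,0,0,0,0,-1]]'; python3 aim.py camera
```

```text
t: 9.25
tool_pos: [486.7, 228.3, 117.4]
eef_rot: [0.989, 0.145, 0.004, 0.002]
contact_force: [-0.7, -0.1, 0.3]
gripper_width: 0.4
t 9.25 pos [486.7 228.3 117.4] axis [ 0.008 -0.003 -1.   ] w 0.4 F [-0.7 -0.1  0.3] tips z 98.4
to xy, tips at 95: cm [-0.22 -0.05  0.34]
level turn [ 0.006 -0.007  0.   ]
```

```bash
python3 -m handwheel '[[-0.3,-0.1,0.8,0,0,0,-1],[0,0,0.7,0,0,0,-1],[0,0,0.5,0,0,0,-1],[0,0,0.4,0,0,0,-1]]'; python3 aim.py camera
```

```text
t: 9.65
tool_pos: [486.2, 229.5, 96.6]
eef_rot: [0.989, 0.145, 0.008, 0.002]
contact_force: [-1.9, -1.8, 3.1]
gripper_width: 0.4
t 9.65 pos [486.2 229.5  96.6] axis [ 0.016 -0.001 -1.   ] w 0.4 F [-1.9 -1.8  3.1] tips z 77.6
to xy, tips at 95: cm [-0.18  0.1  -1.74]
level turn [ 0.005 -0.015  0.   ]
```

```bash
python3 -m handwheel '[[0,0,0.4,0,0,0,-1],[0,0,0.3,0,0,0,-1],[0,0,0.2,0,0,0,-1]]'; python3 aim.py camera;  python3 -m handwheel '[[0,0,-2.5,0,0,0,-1],[0,0,-4,0,0,0,-1],[0,0,-4,0,0,0,-1],[0,0,-4,0,0,0,-1],[0,0,0,0,0,0,-1]]'
python3 - <<'E'
from h import *
t=[]
for c,ps in(("scene",((230,163),(208,260),(144,264))),("side",((156,328),(186,251),(267,269)))):
    im=robot.read_camera(c)[:,:,::-1];cv2.imwrite(f"pics/{c}1.png",im)
    t.append(np.hstack([cv2.resize(im[r-25:r+25,q-25:q+25],(250,250),interpolation=cv2.INTER_CUBIC) for r,q in ps]))
cv2.imwrite("pics/crop1.png",np.vstack(t))
E
```

```text
t: 9.95
tool_pos: [486.2, 229.5, 88.0]
eef_rot: [0.989, 0.145, 0.008, 0.002]
contact_force: [-1.2, -0.8, 5.4]
gripper_width: 0.3
t 9.95 pos [486.2 229.5  88. ] axis [ 0.016 -0.001 -1.   ] w 0.3 F [-1.2 -0.8  5.4] tips z 69.0
to xy, tips at 95: cm [-0.16  0.1  -2.6 ]
level turn [ 0.005 -0.015  0.   ]
t: 10.45
tool_pos: [484.2, 229.7, 234.2]
eef_rot: [0.989, 0.145, 0.006, 0.002]
contact_force: [0.2, 1.0, -0.6]
gripper_width: 0.1
```

View pics/crop1.png

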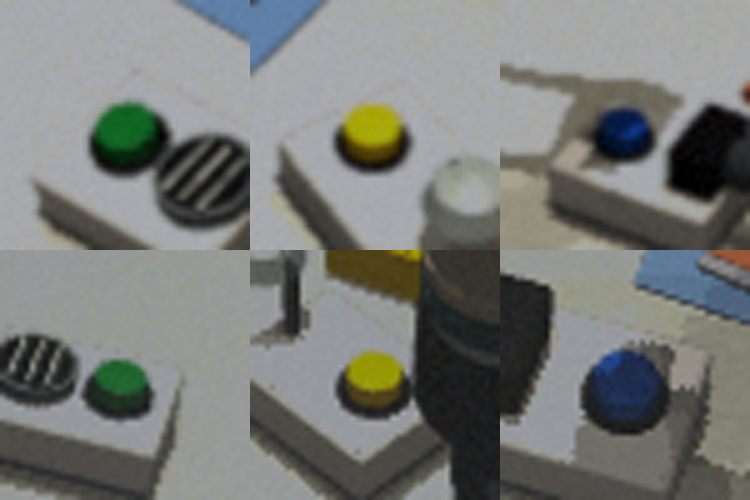

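View pics/scene1.png

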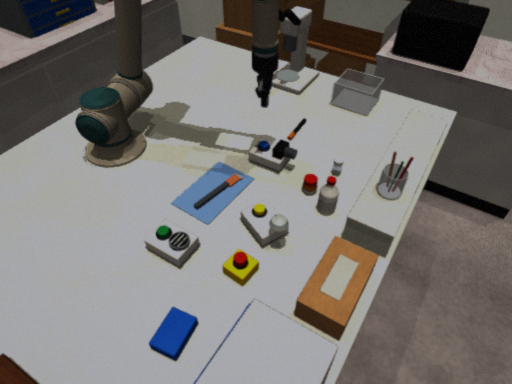

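All three buttons stand visibly lower: green (162, 231), yellow (259, 210), blue (263, 146). The units, chisel and stop box are where they were, and the tool is clear, so I'm handing in.

```bash
python3 -c "
from workcell import robot
print(robot.hand_in(), robot.read_state()['t'])"
```

```text
the job is handed in; nothing more can be done
the job is handed in; nothing more can be done
```

All three units are switched on in the order asked: green on the extractor, then yellow on the lamp, then blue on the camera. I tapped each button with the closed fingertips and handed the job in at about 10.6 s of the 48 s allowed.

- **Presses:** each button went down about 11–12 mm, judged from the fingertip height. The vertical force was 5.4–5.7 N, well short of the 20 mm stop.
- **Positions:** the scene and side cameras agreed within about 3.5 mm on the button tops. The wrist camera agreed with their average within about 4 mm.
- **Last pictures:** all three buttons stayed down, and the units, the chisel and the red stop box showed no visible movement. The tool was about 13 cm clear of everything.

No check failed. The joint readings of the buttons can't be read directly, so "on" rests on the fingertip heights and the pictures.

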